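# Pin the hatch lid back on the tree-stump prop

## Task

Reattach the green hatch lid of the tree-stump prop: take the hinge pin with the blue bellflower head out of the plywood pin block and slide it straight down through the three aligned brass hinge knuckles until the flower sits fully home on the top knuckle, then let go. Leave the lid standing shut in its place and the red toadstool pin in the block.

Things in the scene. Friction and masses are not known exactly. Their poses are not given: they have to be found in the camera images.
- bellflower_head (a point): Pin with blue bellflower head, upright in a plywood block (80 x 210 x 97 high, pins 110 apart, loose 20 mm holes). Point: on its axis, mid-grip, z up. Grip round, 28 across, 50 high (25 above and below point). Under it a flange 50 across, 6 thick: seating face 31 below point, resting on the block. Then a round-ended shank 14 across, 92 long: tip 123 below point. 120 g; pulls straight up.
- toadstool_head (a point): Bystander: a pin of the same size and shape with a red, white-spotted toadstool head, in the other hole of the same block, its top 153 mm above the table; it stays there. Same point as on the bellflower pin.
- hinge_mouth (a point): Middle of the open mouth of the top brass knuckle on the fixed brown stump (200 mm wide, 100 high), 110 above the table, on the upright hinge axis. z up, x out through the hatch; stump centre at x -103, y -96. All knuckles: bore 24 mm; this mouth flares to 34 in its top 12 mm (rim 44 wide). Lowest knuckle 10 to 33 above the table. Seated: flange on this rim, pin tip 18 above the table.
- lid_knuckle (a point): Middle of the brass knuckle (34 mm outside, bore 24, 34 long) of the loose green lid (134 wide x 94 high x 12 thick, 450 g), which stands shut in a steel sill channel against the stump. It already lies between the stump's two knuckles, on the hinge axis, 57.5 mm above the table. z up, x out of the stump.

How it is judged:
By the outcome, as a careful person would: the job done as asked, in the order asked, and still so for the second after the job is handed in, with the robot touching nothing.
It also fails if it takes over 45 s, if anything falls off the work surface, if the arm or the gripper's body presses on something with over 40 N, if the wrist force passes 120 N, or if a joint passes its speed limit or range.

## Robot

A 6-joint arm with a two-finger parallel gripper is mounted at the origin on the work surface. World frame = base frame: x ahead of the robot, y to its left, z up, the work surface at z = 0. Lengths are in m, angles in rad, forces in N, time in s.
With the tool pointing down it reaches from about 0.3 to 0.875 m from the base axis. Payload 6.4 kg.
Tool frame: the origin (TCP) lies between the finger pads; the fingertips stand ctrl.tip_reach ahead of it and the grasp point (between the pads) lies 11 mm behind it (ctrl.tip_reach is the distance from the TCP to the fingertips, in m); z points along the fingers, x is the direction in which the jaws open and shut, and the axes are right-handed (so a half turn about z gives the same grasp; the last joint's range is limited). The gripper opens to 85 mm and grips with 20 to 120 N. Pads are 22 mm wide; open, the fingers measure 114 mm over their backs; the gripper's body (76 mm by 85 mm) begins 54 mm behind the grasp point. The pads swing forward as they close: fully open they stand 13 mm farther back than shut.
Start: joints at [-1.496, 0.181, 1.607, -0, 1.354, -0.206], TCP at [0.159, -0.552, 0.239] pointing down, gripper open.
Joint ranges: [-2.99, 2.99], [-0.89, 2.07], [0.3, 2.58], [-1.14, 4.28], [0, 2.63], [-3.12, 3.12]. Speed limits (rad/s): [2.57, 2.57, 3.01, 3.14, 3.14, 3.14].

## Interface

Orientations are given as a unit quaternion [w, x, y, z].
In Python, from bench import telemetry, viewer, ticket, nets, ctrl gives the robot as it stands.
- The arm moves only by the tool step_arm, never from a script. Its argument "plan" is a list of rows, each a list of 2 entries, a list of its own where there are three numbers: the shift along the tool's x, y, z in m, then the turn, a rotation vector about the tool's x, y, z in degrees. A call has 1 to 5 rows; each row is the pose to reach, as a shift and turn from the pose commanded when the call began, along the tool's axes at that moment; what a row does not reach only later rows make up. A row lasts 1/10 s, in which the tool goes at most 50 mm and 8.59 degrees, less where a joint would pass 70% of its speed; a pose out of reach is approached as far as the arm can. A call with a gripper value outside its range is refused whole. "fingers" is the opening in per cent of the stroke, from 0 (shut) to 100 (fully open), set as the call begins (left out, the last holds). The fingers move at their own pace and stop on an object; the grip force is fixed at half the most. Time passes only in rows, so rows that repeat a pose let the fingers close. It gives the time, the measured TCP pose, the force and the opening at its end, in the units of the state.
- telemetry.get_obs(): the state, without advancing time (a new reading comes with each control period).
- viewer.camera(name): name is "scene" or "top" or "wrist"; returns the picture (480x640x3 uint8, red, green, blue); there is no depth.
- viewer.get_calibration(name): a dict with "K" (3x3 intrinsics, pixels), "origin" and "orientation" of the camera in the world. Camera axes: x right, y up, looking along -z (the intrinsics and any distortion apply to the point x, -y, -z); pixel columns grow to the right and rows downward; lengths in m; the calibration is good to about 2 mm. A picture is of the moment at which its call begins: read the wrist's pose just before it. get_calibration takes no time and is no camera call; for the wrist camera it gives the pose at the moment of the call.
- ticket.hand_in(): hands the job in, once; it reports no verdict.
Trained networks look in the newest picture that a camera, given by its name, has taken for a name from the list of things; names that differ only in an ending like _2 or _b are one class to them, and where a whole thing is asked for, a point or a joint stands for the part that bears it (a point fixed in the world has none). Each returns a list of dicts, best first, with "score" (0 to 1); they miss things now and then, are a little off and sometimes report something else, mostly with a low value. They report only what shows in the picture. A call takes as long as a camera call.
- nets.boxes_of(thing, camera): "extent" ([left, top, right, bottom] in pixels, round what is visible of it).
The state is a dict: "time_s": time; "q": joint angles; "dq": joint speeds; "joint_efforts": joint torques, N m; "eef_pos": TCP position; "eef_rot": TCP orientation; "wrist_force": force on the tool from outside, world axes, zero at the start; "torque": the same for the moment, N m; "opening": opening from 0.0 (shut) to 1.0 (fully open).
Only numpy, scipy, OpenCV 4.12 (cv2) and the standard library are available. Lean on these libraries where they do the work, as an engineer would, in place of code of your own. Each camera call takes 0.05 s, during which the arm holds its last target.

## Working session

There is one attempt and no reset: what is moved stays moved. The work goes in short steps, Python scripts to look and compute and a tool call to move; the robot and the scene stay as the last step left them, time stands still between calls to the robot, and variables do not carry over. Pictures are saved under pics/ and viewed, and the job is handed in when it is done.

Besides the shell and the picture viewer there is one more tool, called as a command line: name --argument value ..., lists and objects as JSON in quotes. step_arm: Moves the arm, as the interface text tells. Its arguments: {"type":"object","properties":{"plan":{"type":"array"},"fingers":{"type":"number"}},"required":["plan"]}

```bash
mkdir -p pics; ls; python3 - <<'E'
from bench import telemetry, viewer, ticket, nets, ctrl
import cv2, numpy as np
o=telemetry.get_obs();print(o['time_s'],o['eef_pos'],o['eef_rot'],o['opening'],ctrl.tip_reach)
for c in ['scene','top','wrist']:
    im=viewer.camera(c);cv2.imwrite(f'pics/a_{c}.png',im[:,:,::-1])
    k=viewer.get_calibration(c);print(c,k)
    for t in ['bellflower_head','toadstool_head','hinge_mouth','lid_knuckle']:
        print(t,[(np.round(d['extent']).tolist(),round(d['score'],2)) for d in nets.boxes_of(t,c)][:3])
print(telemetry.get_obs()['time_s'])
E
```

```text
pics
0.0 [ 0.15934566 -0.55193402  0.23839981] [-6.61126526e-04  7.99100885e-01 -6.01196342e-01 -5.44347893e-04] 0.9981643371712424 0.008
scene {'K': array([[538.74353319,   0.        , 315.98550712],
       [  0.        , 538.74353319, 235.2073521 ],
       [  0.        ,   0.        ,   1.        ]]), 'origin': array([0.95400992, 0.2862842 , 0.78629485]), 'orientation': array([0.54751644, 0.17625133, 0.25577074, 0.77700872])}
bellflower_head [([340.0, 201.0, 373.0, 242.0], 0.64)]
toadstool_head [([408.0, 219.0, 444.0, 261.0], 0.83)]
hinge_mouth [([77.0, 157.0, 210.0, 291.0], 0.82)]
lid_knuckle [([73.0, 240.0, 199.0, 277.0], 0.72), ([340.0, 199.0, 375.0, 241.0], 0.31)]
top {'K': array([[455.12049383,   0.        , 321.15062002],
       [  0.        , 455.12049383, 239.95704204],
       [  0.        ,   0.        ,   1.        ]]), 'origin': array([0.49907507, 0.12255573, 0.7853566 ]), 'orientation': array([ 0.7118016 ,  0.00639877, -0.01754376, -0.70213229])}
bellflower_head [([264.0, 276.0, 298.0, 307.0], 0.97)]
toadstool_head [([192.0, 274.0, 224.0, 305.0], 0.87)]
hinge_mouth [([424.0, 175.0, 585.0, 324.0], 0.64)]
lid_knuckle []
wrist {'K': array([[354.5123643 ,   0.        , 311.28787532],
       [  0.        , 354.5123643 , 232.39921935],
       [  0.        ,   0.        ,   1.        ]]), 'origin': array([ 0.22243548, -0.53404001,  0.37395976]), 'orientation': array([ 0.79225668, -0.10474169,  0.07852396, -0.5959803 ])}
bellflower_head []
toadstool_head []
hinge_mouth []
lid_knuckle []
0.75
```

View pics/a_scene.png

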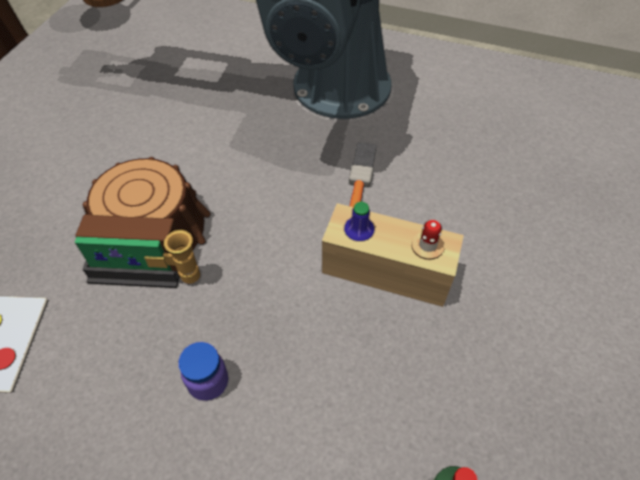

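View pics/a_top.png

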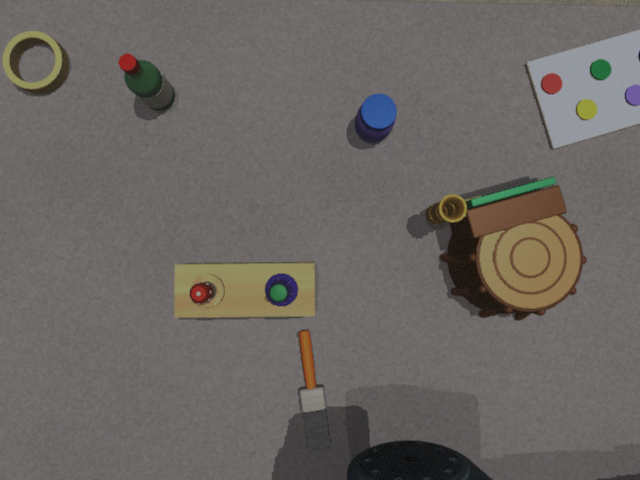

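```bash
python3 - <<'E'
import cv2, numpy as np
t=cv2.imread('pics/a_top.png');s=cv2.imread('pics/a_scene.png')
def c(im,x,y,n): return cv2.resize(im[y:y+50,x:x+66],(396,300),interpolation=cv2.INTER_CUBIC)
a=np.vstack([np.hstack([c(t,420,185,0),c(t,250,265,0)]),np.hstack([c(s,150,225,0),c(s,330,195,0)])])
cv2.imwrite('pics/b.png',a)
E
```

```text
(no output)
```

View pics/b.png

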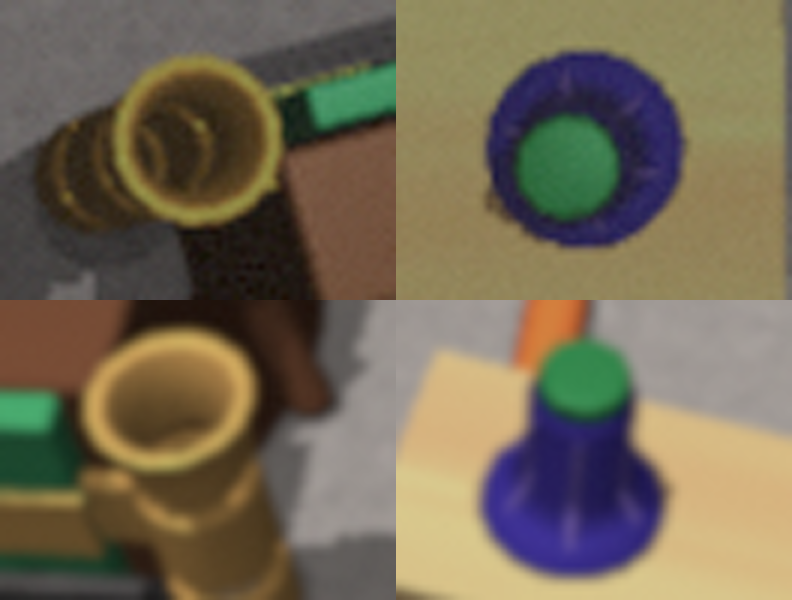

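```bash
cat > h.py <<'E'
import numpy as np
from scipy.spatial.transform import Rotation as R
from bench import telemetry, viewer, ticket, nets, ctrl
def rot(q): return R.from_quat([q[1],q[2],q[3],q[0]]).as_matrix()
def ray(k,u,v):
    K=k['K'];d=np.array([(u-K[0,2])/K[0,0],-(v-K[1,2])/K[1,1],-1]);return rot(k['orientation'])@d
def onz(k,u,v,z):
    d=ray(k,u,v);o=np.array(k['origin']);return o+d*(z-o[2])/d[2]
def proj(k,p):
    c=rot(k['orientation']).T@(np.array(p)-k['origin']);K=k['K'];return K[0,2]+K[0,0]*c[0]/-c[2],K[1,2]-K[1,1]*c[1]/-c[2]
def totool(v,o=None):
    o=o or telemetry.get_obs();return rot(o['eef_rot']).T@np.array(v)
E
python3 - <<'E'
from h import *
t=viewer.get_calibration('top');s=viewer.get_calibration('scene')
for n,c,u,v,z in [('rim',t,453,208.3,.11),('rim',s,178.3,241.8,.11),('fl',t,281.75,289.67,.102),('green',t,278.7,292.8,.153),('green',s,361.2,208,.153),
 ('blockTL',t,175,264,.097),('TR',t,315,263,.097),('BR',t,315,318,.097),('BL',t,175,318,.097),('lidL',t,473,204,.1),('lidR',t,555,181,.1)]:
    print(n,onz(c,u,v,z)[:2].round(4))
o=telemetry.get_obs();print(rot(o['eef_rot']).round(4))
E
```

```text
rim [ 0.5721 -0.0845]
rim [ 0.5727 -0.0813]
fl [0.4471 0.1698]
green [0.4466 0.1705]
green [0.4485 0.173 ]
blockTL [0.4832 0.3311]
TR [0.4875 0.1207]
BR [0.4049 0.1195]
BL [0.4025 0.3291]
lidL [ 0.5802 -0.118 ]
lidR [ 0.6174 -0.2438]
[[ 2.771e-01 -9.608e-01 -0.000e+00]
 [-9.608e-01 -2.771e-01 -1.000e-04]
 [ 1.000e-04  0.000e+00 -1.000e+00]]
```

step_arm --plan '[[[-0.03,-0.024,-0.005],[0,0,0]],[[-0.07,-0.054,-0.01],[0,0,0]],[[-0.109,-0.084,-0.015],[0,0,0]],[[-0.148,-0.114,-0.02],[0,0,0]],[[-0.187,-0.144,-0.02],[0,0,0]]]'

```text
time_s: 1.25
eef_pos: [0.2464, -0.3315, 0.26]
eef_rot: [0.0, 0.799, -0.601, 0.001]
wrist_force: [0.2, 0.8, -0.3]
opening: 0.999
```

step_arm --plan '[[[-0.039,-0.03,0],[0,0,0]],[[-0.078,-0.06,0],[0,0,0]],[[-0.117,-0.09,0],[0,0,0]],[[-0.156,-0.12,0],[0,0,0]],[[-0.195,-0.15,0],[0,0,0]]]'

```text
time_s: 1.75
eef_pos: [0.3363, -0.1022, 0.2598]
eef_rot: [-0.0, 0.799, -0.602, 0.001]
wrist_force: [0.5, -1.6, 0.1]
opening: 1.003
```

```bash
python3 - <<'E'
from h import *
o=telemetry.get_obs();print(o['q'],o['eef_pos'],rot(o['eef_rot']).round(3)); print(totool(np.array([.4473,.171,.25])-o['eef_pos'],o))
E
```

```text
[-6.36970103e-01 -3.98276825e-01  2.08937183e+00  8.98506722e-05
  1.44855543e+00  6.53849556e-01] [ 0.33631347 -0.10224995  0.25977639] [[ 0.276 -0.961  0.002]
 [-0.961 -0.276 -0.001]
 [ 0.001 -0.001 -1.   ]]
[-0.23195728 -0.18215828  0.00965949]
```

step_arm --plan '[[[-0.039,-0.03,0],[0,0,0]],[[-0.078,-0.061,0],[0,0,0]],[[-0.117,-0.092,0],[0,0,0]],[[-0.156,-0.122,0],[0,0,0]],[[-0.195,-0.153,0],[0,0,0]]]'

```text
time_s: 2.25
eef_pos: [0.4294, 0.1282, 0.2597]
eef_rot: [-0.0, 0.799, -0.601, 0.001]
wrist_force: [0.5, -0.7, 0.6]
opening: 1.0
```

step_arm --plan '[[[-0.025,-0.02,0],[0,0,0]],[[-0.037,-0.029,0.01],[0,0,0]],[[-0.037,-0.029,0.01],[0,0,0]],[[-0.037,-0.029,0.01],[0,0,0]]]'

```text
time_s: 2.65
eef_pos: [0.4461, 0.1692, 0.249]
eef_rot: [0.001, 0.799, -0.601, -0.0]
wrist_force: [-0.2, -0.6, -0.2]
opening: 1.001
```

```bash
python3 - <<'E'
from h import *
import cv2
o=telemetry.get_obs();print(o['q'],o['eef_pos'],rot(o['eef_rot']).round(3)); print(totool(np.array([.4473,.171,.25])-o['eef_pos'],o))
k=viewer.get_calibration('wrist');im=viewer.camera('wrist')
print(proj(k,[.4473,.171,.153]),proj(k,[.4473,.171,.102]),nets.boxes_of('bellflower_head','wrist'),k['origin'])
cv2.imwrite('pics/c.png',im[:,:,::-1])
E
```

```text
[ 1.13330218e-01 -5.14573087e-02  1.83266472e+00 -3.79111842e-04
  1.36159064e+00  1.40250414e+00] [0.4461068  0.16921947 0.24904646] [[ 0.278 -0.961 -0.001]
 [-0.961 -0.278 -0.001]
 [ 0.     0.001 -1.   ]]
[-0.00137849 -0.00163994 -0.00095582]
(np.float64(309.39405407841474), np.float64(235.19602047032978)) (np.float64(309.6782856103902), np.float64(218.38765317861424)) [{'extent': [281.4, 188.0, 338.2, 251.5], 'score': 0.65}] [0.50933204 0.18777942 0.38365148]
```

View pics/c.png

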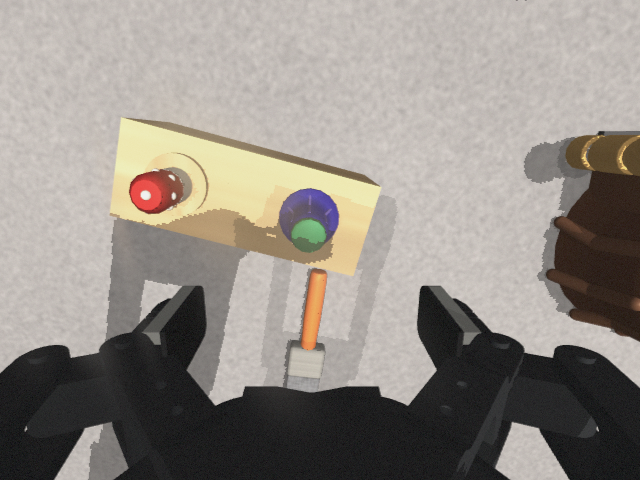

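step_arm --plan '[[[-0.001,-0.0015,0.03],[0,0,0]],[[-0.001,-0.0015,0.06],[0,0,0]],[[-0.001,-0.0015,0.09],[0,0,0]],[[-0.001,-0.0015,0.115],[0,0,0]],[[-0.001,-0.0015,0.128],[0,0,0]]]'

```text
time_s: 3.25
eef_pos: [0.4467, 0.1695, 0.1198]
eef_rot: [0.001, 0.799, -0.602, -0.001]
wrist_force: [-0.1, -0.4, 0.1]
opening: 0.998
```

step_arm --plan '[[[0,0,0],[0,0,0]]]'

```text
time_s: 3.35
eef_pos: [0.4467, 0.1698, 0.1202]
eef_rot: [0.001, 0.799, -0.602, -0.001]
wrist_force: [0.1, -0.6, 0.1]
opening: 1.003
```

```bash
python3 - <<'E'
from h import *
import cv2
o=telemetry.get_obs();print(o['eef_pos'],rot(o['eef_rot']).round(4)); 
im=viewer.camera('wrist')
cv2.imwrite('pics/d.png',im[:,:,::-1])
E
```

```text
[0.44669622 0.16983072 0.12015354] [[ 2.758e-01 -9.612e-01 -2.900e-03]
 [-9.612e-01 -2.758e-01 -4.000e-04]
 [-4.000e-04  2.900e-03 -1.000e+00]]
```

View pics/d.png

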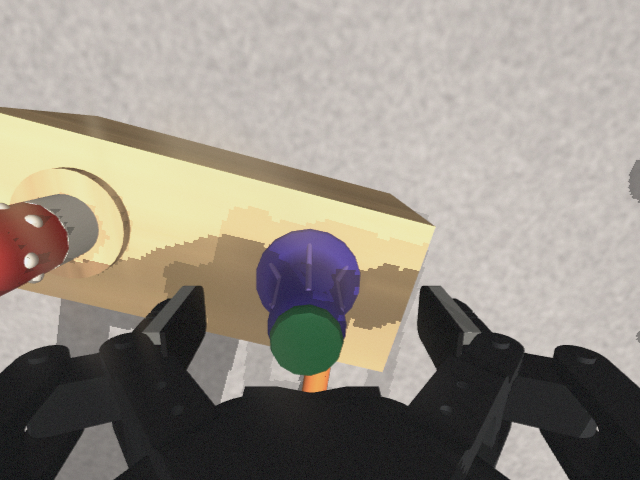

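The flower's green top is at (307,340), centred between the pads at x≈203 and 420, and the toadstool at (30,230) is clear of the left finger. Closing.

step_arm --fingers 20 --plan '[[[0,0,0],[0,0,0]],[[0,0,0],[0,0,0]],[[0,0,0],[0,0,0]],[[0,0,0],[0,0,0]],[[0,0,0],[0,0,0]]]'

```text
time_s: 3.9
eef_pos: [0.4484, 0.1709, 0.1222]
eef_rot: [-0.001, 0.799, -0.601, 0.001]
wrist_force: [-0.4, 0.6, 5.6]
opening: 0.316
```

step_arm --plan '[[[0,0,0],[0,0,0]],[[0,0,0],[0,0,0]],[[0,0,0],[0,0,0]]]'

```text
time_s: 4.2
eef_pos: [0.4484, 0.1709, 0.1222]
eef_rot: [-0.001, 0.799, -0.601, 0.001]
wrist_force: [-1.0, 0.1, 5.5]
opening: 0.316
```

step_arm --plan '[[[0,0,-0.008],[0,0,0]],[[0,0,-0.025],[0,0,0]],[[0,0,-0.05],[0,0,0]],[[0,0,-0.075],[0,0,0]],[[0,0,-0.1],[0,0,0]]]'

```text
time_s: 4.7
eef_pos: [0.4473, 0.1707, 0.2223]
eef_rot: [0.0, 0.799, -0.601, -0.0]
wrist_force: [1.0, -0.6, -0.9]
opening: 0.314
```

step_arm --plan '[[[0,0,-0.025],[0,0,0]],[[0,0,-0.04],[0,0,0]],[[0,0,-0.04],[0,0,0]],[[0,0,-0.04],[0,0,0]]]'

```text
time_s: 5.1
eef_pos: [0.4474, 0.1708, 0.2609]
eef_rot: [0.0, 0.799, -0.601, -0.0]
wrist_force: [0.5, -0.5, -1.8]
opening: 0.313
```

```bash
python3 - <<'E'
from h import *
import cv2
o=telemetry.get_obs();print(o['eef_pos'],rot(o['eef_rot']).round(4)); 
im=viewer.camera('scene')
cv2.imwrite('pics/e.png',im[:,:,::-1])
k=viewer.get_calibration('wrist')
im=viewer.camera('wrist')
cv2.imwrite('pics/ew.png',im[:,:,::-1])
print(totool(np.array([.5723,-.083,o['eef_pos'][2]])-o['eef_pos'],o))
E
```

```text
[0.44741566 0.17075262 0.26092028] [[ 2.772e-01 -9.608e-01 -3.000e-04]
 [-9.608e-01 -2.772e-01 -0.000e+00]
 [-1.000e-04  3.000e-04 -1.000e+00]]
[ 2.78427664e-01 -4.96439778e-02 -2.90585487e-05]
```

View pics/e.png

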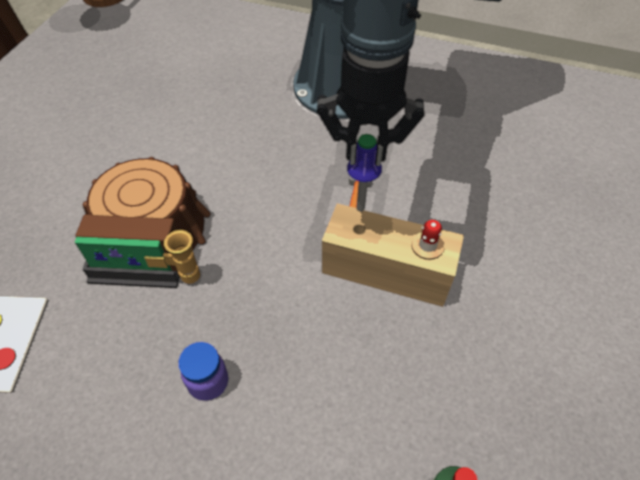

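View pics/ew.png

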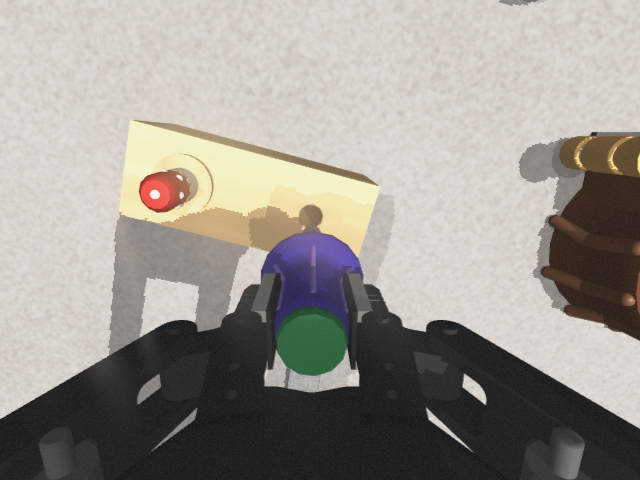

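step_arm --plan '[[[0.03,-0.005,0],[0,0,0]],[[0.07,-0.012,0],[0,0,0]],[[0.11,-0.02,0],[0,0,0]],[[0.15,-0.027,0],[0,0,0]],[[0.19,-0.034,0],[0,0,0]]]'

```text
time_s: 5.7
eef_pos: [0.5329, -0.0037, 0.2598]
eef_rot: [0.0, 0.799, -0.601, -0.001]
wrist_force: [-1.0, 0.2, -1.5]
opening: 0.314
```

step_arm --plan '[[[0.04,-0.008,0],[0,0,0]],[[0.07,-0.013,0],[0,0,0]],[[0.088,-0.016,0],[0,0,0]],[[0.088,-0.016,0],[0,0,0]],[[0.088,-0.016,0],[0,0,0]]]'

```text
time_s: 6.2
eef_pos: [0.5722, -0.0818, 0.2603]
eef_rot: [0.0, 0.799, -0.601, -0.001]
wrist_force: [0.5, 1.6, -0.8]
opening: 0.315
```

```bash
python3 - <<'E'
from h import *
import cv2
o=telemetry.get_obs();p=o['eef_pos'];print(p,rot(o['eef_rot']).round(4)); 
k=viewer.get_calibration('wrist')
im=viewer.camera('wrist')
cv2.imwrite('pics/fw.png',im[:,:,::-1])
print('mouth',proj(k,[.5723,-.083,.11]),'top',proj(k,[p[0],p[1],p[2]+.031]),'fl',proj(k,[p[0],p[1],p[2]-.022]))
print(nets.boxes_of('bellflower_head','wrist'))
for c in ['top','scene']:
    im=viewer.camera(c);cv2.imwrite(f'pics/f{c}.png',im[:,:,::-1]); k=viewer.get_calibration(c)
    print(c,'top',proj(k,[p[0],p[1],p[2]+.031]),'tip',proj(k,[p[0],p[1],p[2]-.117]))
print(totool(np.array([.5723,-.083,p[2]])-p,o))
E
```

```text
[ 0.57216717 -0.0817536   0.26032247] [[ 0.2769 -0.9609 -0.0019]
 [-0.9609 -0.2769  0.0013]
 [-0.0018  0.0015 -1.    ]]
mouth (np.float64(313.2316517342227), np.float64(219.63011676571736)) top (np.float64(311.65745119889374), np.float64(343.1119765096306)) fl (np.float64(311.6965185381272), np.float64(280.32863386924))
[{'extent': [261.8, 226.3, 362.8, 374.9], 'score': 0.55}]
top top (np.float64(501.0182027727466), np.float64(191.1731263199992)) tip (np.float64(458.2537957439182), np.float64(205.83227523974193))
scene top (np.float64(147.91762397768144), np.float64(158.72326234153866)) tip (np.float64(173.44488467075584), np.float64(228.49763297766336))
[ 1.23443725e-03  2.17549497e-04 -1.85994239e-06]
```

View pics/fw.png

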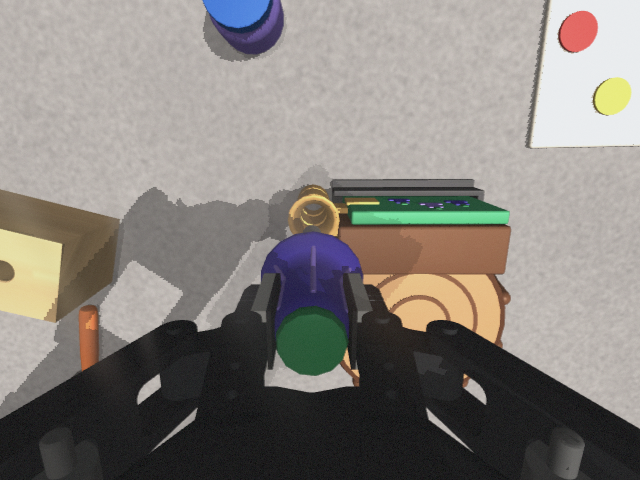

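View pics/fscene.png

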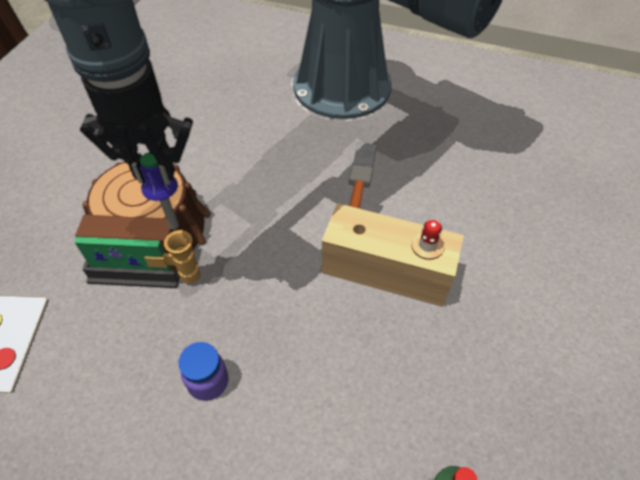

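View pics/ftop.png

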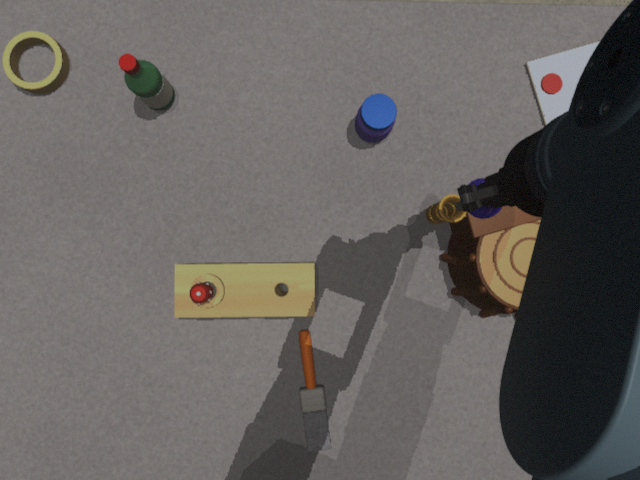

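```bash
python3 - <<'E'
import cv2, numpy as np
def c(im,x,y,s,w,h): return cv2.resize(im[y:y+h,x:x+w],(w*s,h*s),interpolation=cv2.INTER_CUBIC)
t=cv2.imread('pics/fw.png');s=cv2.imread('pics/fscene.png')
cv2.imwrite('pics/g.png',np.hstack([c(t,280,180,6,66,100),c(s,130,150,6,66,100)]))
E
```

```text
(no output)
```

View pics/g.png

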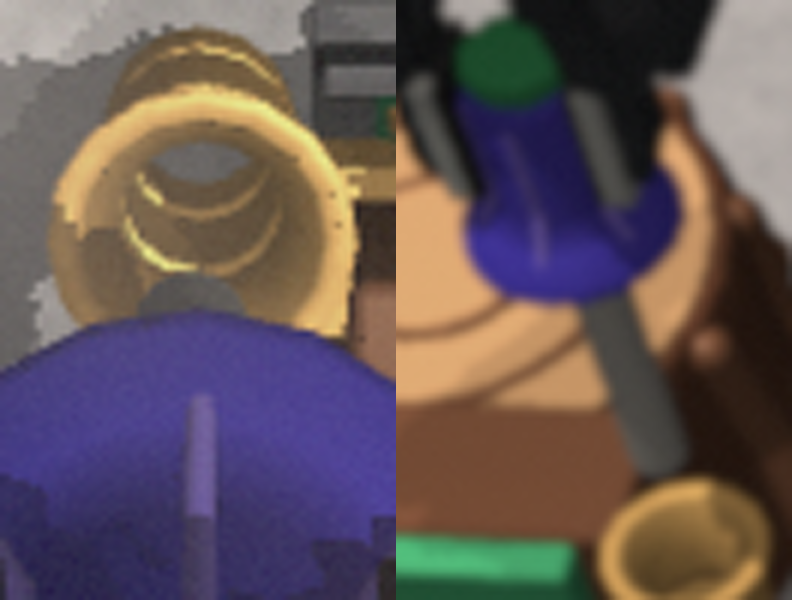

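Wrist view: mouth centre at (314,219), predicted (313,220). The pin tip shows at (312,226), and in the scene view at (174,229) against a predicted (173,228). So the pin is vertical and lined up to about 1 mm; I'll descend.

step_arm --plan '[[[0.0015,0,0.008],[0,0,0]],[[0.0015,0,0.02],[0,0,0]],[[0.0015,0,0.032],[0,0,0]],[[0.0015,0,0.042],[0,0,0]],[[0.0015,0,0.05],[0,0,0]]]'

```text
time_s: 6.9
eef_pos: [0.5726, -0.0837, 0.2095]
eef_rot: [0.0, 0.799, -0.601, -0.001]
wrist_force: [-0.8, -0.8, -1.1]
opening: 0.313
```

step_arm --plan '[[[0,0,0],[0,0,0]],[[0,0,0],[0,0,0]]]'

```text
time_s: 7.1
eef_pos: [0.5732, -0.084, 0.2111]
eef_rot: [0.0, 0.799, -0.601, -0.0]
wrist_force: [-0.2, -0.3, -1.2]
opening: 0.315
```

```bash
python3 - <<'E'
from h import *
import cv2
o=telemetry.get_obs();p=o['eef_pos'];print(p,rot(o['eef_rot'])[:,2].round(4)); print(totool(np.array([.5723,-.083,p[2]])-p,o))
a=viewer.camera('wrist')[:,:,::-1];b=viewer.camera('scene')[:,:,::-1]
def c(im,x,y,s,w,h): return cv2.resize(im[y:y+h,x:x+w],(w*s,h*s),interpolation=cv2.INTER_CUBIC)
cv2.imwrite('pics/h.png',np.hstack([c(a,211,150,2,200,250),c(b,120,150,5,78,100)]))
E
```

```text
[ 0.57323741 -0.08397569  0.21111831] [-3.e-04  1.e-04 -1.e+00]
[-1.19722142e-03  6.30368495e-04  4.28199168e-07]
```

View pics/h.png

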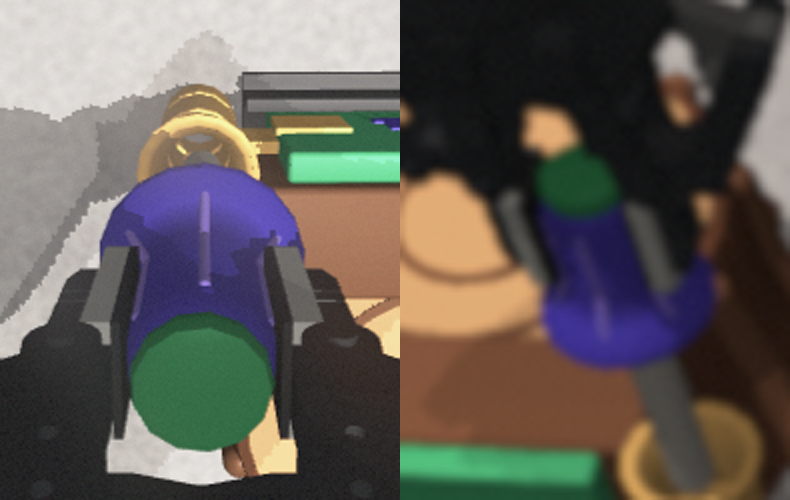

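step_arm --plan '[[[-0.0008,0.0004,0.006],[0,0,0]],[[-0.0008,0.0004,0.013],[0,0,0]],[[-0.0008,0.0004,0.02],[0,0,0]],[[-0.0008,0.0004,0.027],[0,0,0]],[[-0.0008,0.0004,0.034],[0,0,0]]]'

```text
time_s: 7.7
eef_pos: [0.5724, -0.0832, 0.1764]
eef_rot: [0.0, 0.799, -0.601, -0.0]
wrist_force: [0.1, -0.2, -1.6]
opening: 0.312
```

step_arm --plan '[[[0,0,0.006],[0,0,0]],[[0,0,0.012],[0,0,0]],[[0,0,0.018],[0,0,0]],[[0,0,0.023],[0,0,0]],[[0,0,0.028],[0,0,0]]]'

```text
time_s: 8.2
eef_pos: [0.5727, -0.0833, 0.1489]
eef_rot: [-0.0, 0.799, -0.601, 0.0]
wrist_force: [0.4, 0.5, -1.2]
opening: 0.313
```

step_arm --plan '[[[0,0,0.003],[0,0,0]],[[0,0,0.006],[0,0,0]],[[0,0,0.009],[0,0,0]],[[0,0,0.011],[0,0,0]],[[0,0,0.012],[0,0,0]]]'

```text
time_s: 8.7
eef_pos: [0.5726, -0.0833, 0.1371]
eef_rot: [0.0, 0.799, -0.601, -0.0]
wrist_force: [0.1, -0.3, -0.7]
opening: 0.317
```

No contact forces, so the shank is through all three bores. Now I'll feel for the seat.

step_arm --plan '[[[0,0,0.001],[0,0,0]],[[0,0,0.002],[0,0,0]],[[0,0,0.003],[0,0,0]]]'

```text
time_s: 9.0
eef_pos: [0.5728, -0.0833, 0.1352]
eef_rot: [0.0, 0.799, -0.601, 0.0]
wrist_force: [-5.3, 1.5, 10.4]
opening: 0.31
```

```bash
python3 - <<'E'
from h import *
import cv2
o=telemetry.get_obs();p=o['eef_pos'];print(p,o['wrist_force'],rot(o['eef_rot'])[:,2].round(4)); 
a=viewer.camera('wrist')[:,:,::-1];b=viewer.camera('scene')[:,:,::-1]
def c(im,x,y,s,w,h): return cv2.resize(im[y:y+h,x:x+w],(w*s,h*s),interpolation=cv2.INTER_CUBIC)
cv2.imwrite('pics/i.png',np.hstack([c(a,211,150,2,200,250),c(b,130,190,5,78,100)]))
E
```

```text
[ 0.57277173 -0.0833258   0.13516425] [-5.29116956  1.54865476 10.38475793] [ 2.e-04 -2.e-04 -1.e+00]
```

View pics/i.png

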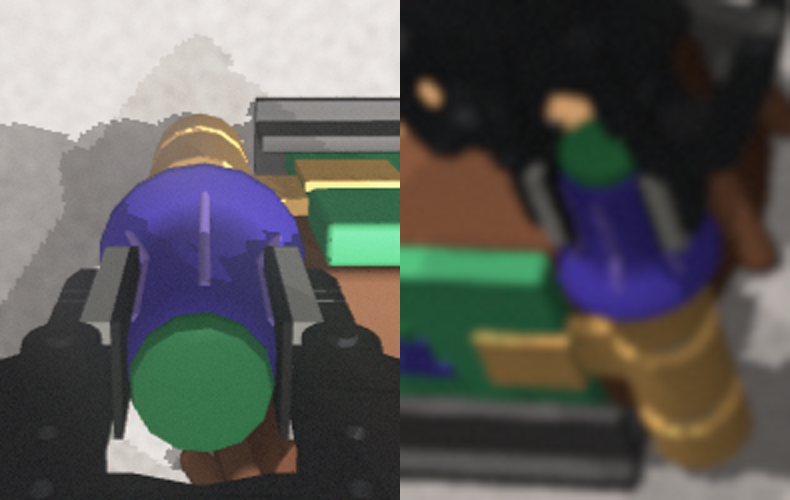

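Seat contact came at TCP z 0.135, as predicted, with 10 N; the flange sits on the rim at scene crop (640,310). Releasing.

step_arm --fingers 75 --plan '[[[0,0,-0.001],[0,0,0]],[[0,0,-0.001],[0,0,0]],[[0,0,-0.001],[0,0,0]],[[0,0,-0.001],[0,0,0]],[[0,0,-0.001],[0,0,0]]]'

```text
time_s: 9.6
eef_pos: [0.5726, -0.0833, 0.1352]
eef_rot: [0.0, 0.799, -0.601, -0.0]
wrist_force: [0.1, -0.3, -0.3]
opening: 0.748
```

step_arm --plan '[[[0,0,-0.01],[0,0,0]],[[0,0,-0.03],[0,0,0]],[[0,0,-0.06],[0,0,0]],[[0,0,-0.09],[0,0,0]],[[0,0,-0.12],[0,0,0]]]'

```text
time_s: 10.1
eef_pos: [0.5726, -0.0833, 0.2572]
eef_rot: [-0.0, 0.799, -0.601, 0.0]
wrist_force: [-0.8, -0.3, -0.3]
opening: 0.75
```

step_arm --plan '[[[0,0.04,-0.01],[0,0,0]],[[0,0.08,-0.02],[0,0,0]],[[0,0.12,-0.02],[0,0,0]],[[0,0.12,-0.02],[0,0,0]]]'

```text
time_s: 10.5
eef_pos: [0.4542, -0.117, 0.2761]
eef_rot: [0.0, 0.799, -0.602, 0.0]
wrist_force: [-0.1, 0.9, -0.0]
opening: 0.748
```

```bash
python3 - <<'E'
from h import *
import cv2
o=telemetry.get_obs();p=o['eef_pos'];print(o['time_s'],p,o['wrist_force'],o['opening'])
b=viewer.camera('scene')[:,:,::-1];w=viewer.camera('wrist')[:,:,::-1]
cv2.imwrite('pics/j1.png',b);cv2.imwrite('pics/j3.png',w)
cv2.imwrite('pics/j2.png',cv2.resize(b[150:300,60:220],(800,600)) if 0 else cv2.resize(b[150:300,60:220],(640,600),interpolation=cv2.INTER_CUBIC))
k=viewer.get_calibration('scene');print('top if seated',proj(k,[.5725,-.083,.166]),'fl',proj(k,[.5725,-.083,.115]))
k=viewer.get_calibration('wrist');print('top if seated',proj(k,[.5725,-.083,.166]))
E
```

```text
10.5 [ 0.454244   -0.11698773  0.27611908] [-0.08031189  0.94839359 -0.04136887] 0.7476950981732693
top if seated (np.float64(169.1694434071844), np.float64(219.12438334903374)) fl (np.float64(176.66698208400032), np.float64(239.5027263980126))
top if seated (np.float64(309.98942227362426), np.float64(47.90922749050094))
```

View pics/j2.png

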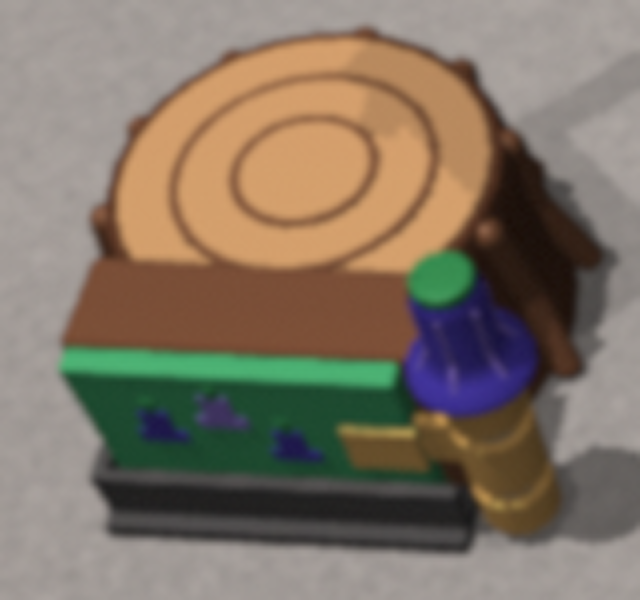

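View pics/j1.png

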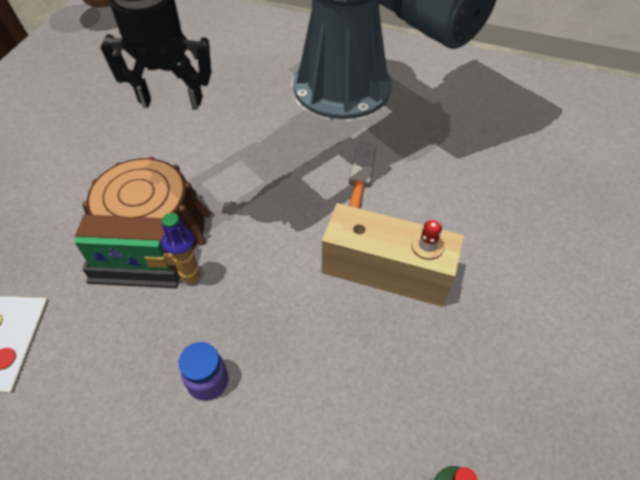

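View pics/j3.png

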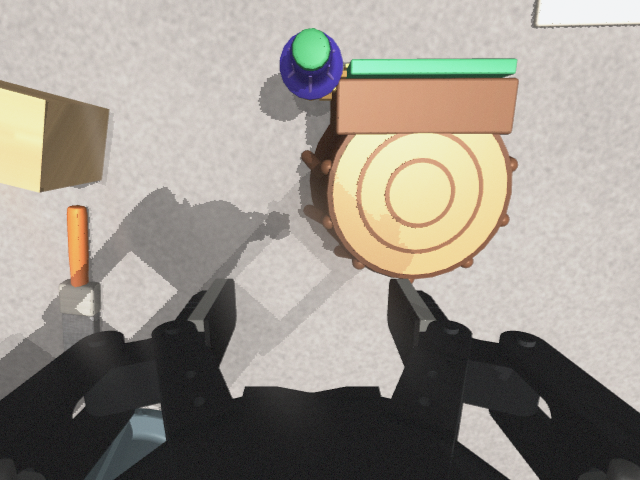

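The green top sits at scene (171,219.5), predicted (169,219) for fully seated, and at wrist (311,49), predicted (310,48). The lid is unmoved in its sill and the toadstool is still in the block at (431,235).

```bash
python3 -c "
from bench import ticket
print(ticket.hand_in())"
```

```text
the job is handed in; nothing more can be done
None
```

The bellflower pin is now down through all three hinge knuckles, with the flower seated on the top one. I let go, moved the arm clear and handed the job in at about 10.6 s.

- **Seating:** the pin went down with no side force until it met about 10 N at the predicted seat height (TCP z 0.135 m). I then released it.
- **Pin position:** after release, the green top of the flower was within about 2 pixels of its fully seated position in both the scene and wrist views.
- **Lid and toadstool:** the lid still stands shut in its sill, and the red toadstool pin is still in the block.
- **Contact:** the gripper is open and touching nothing, and the wrist force reads about zero.
- **Disagreement:** none of the checks failed. The only difference was about 3 mm between the scene and top cameras when I first located the hinge mouth; the wrist camera's close view agreed with the position I used to within about 1 mm.

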